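# Make up the kits for two board jobs

## Robot

A 6-joint arm with a two-finger parallel gripper is mounted at the origin on a cart in front of the work surface, level with it; the furniture and walls round the work are solid. World frame = base frame: x ahead of the robot, y to its left, z up, the work surface at z = 0. Lengths are in m, angles in degrees, forces in N, time in s.
With the tool pointing down it reaches from about 0.4 to 0.825 m from the base axis. Payload 7 kg.
Tool frame: the origin (TCP) lies midway between the tips of the shut fingers; the grasp point (between the pads) lies 19 mm behind it; z points along the fingers, y is the line along which they close (so a half turn about z gives the same grasp; the last joint's range is limited). The gripper opens to 88 mm and grips with 3 to 60 N. Pads are 19 mm wide; open, the fingers measure 130 mm over their backs; the gripper's body (78 mm by 193 mm) begins 47 mm behind the grasp point.
Start: joints at [83.715, 20.546, 0.682, 0, -70.136, -16.507], TCP at [0.261, 0.622, 0.227] pointing down, gripper open.
Joint ranges: [-176.03, 176.03], [-82.01, 121.73], [-58.28, 71.71], [-173.87, 95.51], [-174.79, -0.11], [-173.66, 173.66]. Speed limits (degrees/s): [136.94, 136.94, 172.46, 180, 180, 180].

## Interface

Orientations are given as [roll, pitch, yaw] about the fixed x, y, z axes, in that order (R = Rz(yaw) Ry(pitch) Rx(roll)).
In Python, from plant import ctrl gives the robot as it stands. The module is installed in compiled form; this text tells all that it offers.
- The arm moves only by the tool send_rows, never from a script. Its argument "plan" is a list that holds one entry, the list of rows, each a list of 6 numbers: the shift along the tool's x, y, z in a scale on which 1.0 is 1 m, then the turn, a rotation vector about the tool's x, y, z in shares of 60 degrees (1.0 is 60 degrees). A call has 1 to 8 rows; each row is the pose to reach, as a shift and turn from the pose commanded when the call began, along the tool's axes at that moment; what a row does not reach only later rows make up. A row lasts 1/12 s, in which the tool goes at most 41.7 mm and 7.16 degrees, less where a joint would pass 70% of its speed; a pose out of reach is approached as far as the arm can. Shift and turn numbers lie between -1 and 1, and a call with a number outside is refused. A call with a gripper value outside its range is refused whole. "fingers" is the opening, from 0 (shut) to 1 (fully open), set as the call begins (left out, the last holds). The fingers move at their own pace and stop on an object; the grip force is fixed at half the most. Time passes only in rows, so rows that repeat a pose let the fingers close. It gives the time, the measured TCP pose, the force, the opening and the grip force at its end, in the units of the state.
- ctrl.get_obs(): the state, without advancing time (a new reading comes with each control period).
- ctrl.snapshot(name): name is "side" or "top"; returns a dict with "img" (384x512x3 uint8, red, green, blue), "K" (3x3 intrinsics, pixels), "pose" (4x4, takes a point from camera to world coordinates). Camera axes: x right, y down, z forward; pixel columns grow to the right and rows downward; lengths in m; the calibration is good to about 2 mm. A picture is of the moment at which its call begins. There is no depth.
- ctrl.close_job(): hands the job in; it is judged then, once.
The state is a dict: "clock": time; "joint_pos": joint angles; "qvel": joint speeds; "tau": joint torques, N m; "tool_pos": TCP position; "orientation": TCP orientation; "force": force on the tool from outside, world axes, zero at the start; "moment": the same for the moment, N m; "opening": finger opening in m; "gripper_force": force on a finger pad.
Only numpy, scipy, OpenCV 4.12 (cv2) and the standard library are available. Lean on these libraries where they do the work, as an engineer would, in place of code of your own. Each camera call takes 0.05 s, during which the arm holds its last target. There are 200 camera calls.

## Task

Make up the kits for two board jobs from the stock lying between the trays. The blue tray is for hand soldering: the green board and the reel of solder; the black tray is for the placing machine: the blue board, the jar of solder paste and the nozzle block. Set each thing down gently, right way up, flat on the floor of the nest of its own shape, drop nothing, and leave the memory stick, the flux bottle and the tweezers where they are.

Things in the scene. Friction and masses are not known exactly. Their poses are not given: they have to be found in the camera images.
- machine_tray: Black kit tray, 284 (x) x 88 mm, fixed, plate 4 mm thick = nest floor. Three nests in a row on its x axis: round, 72 mm inside, at x -96.5 mm (paste jar); 94 x 69 mm at -6.5 (blue board); 84 x 50 mm at +89.5 (nozzle block), long sides along x. Ridges 6 mm above floor, 7 mm clear of the thing; rectangles ridged at corners only. End lips top 12 mm. Origin: underside centre; x points away from robot.
- solder_tray: Blue kit tray, 178 (x) x 88 mm, fixed, plate 4 mm thick = nest floor. Two nests on its x axis: rectangular, 74 x 59 mm, at x -42.5 mm (green board, long side along x); round, 76 mm inside, at +39.5 (solder reel). Ridges 6 mm above floor, 7 mm clear of the thing; rectangle ridged at corners only. End lips top 12 mm. Origin: underside centre; x points away from robot.
- blue_board: Blue circuit board, 55 (x) x 80 mm (y), parts up; y lies roughly along world x at the start. Plate from z 3 to 5 mm. Near its +x edge a black pin header, solid x 17 to 26, y -15 to 15 mm, to z 13 mm (pins to 19): can be pinched from above across its 9 mm. Origin: underside centre, at resting height; about 40 g.
- green_board: Green circuit board, 45 (x) x 60 mm (y), parts up; y lies roughly along world x at the start. Plate from z 3 to 5 mm. Near its +x edge a black pin header, solid x 12 to 20, y -15 to 15 mm, to z 13 mm (pins to 19): can be pinched from above across its 8 mm. Origin: underside centre, at resting height; about 30 g.
- paste_jar: Solder paste jar, white with a green lid, standing: lid 58 mm across from z 32 to 50 mm (the top), body below 54 mm across. Origin: underside centre; about 0.28 kg.
- solder_reel: Reel of light solder wire between black flanges, standing on one flange, axis upright: 62 mm across, 45 mm high, gripped like a plain cylinder. Origin: underside centre; about 0.35 kg.
- nozzle_block: Black block with a row of five small grey and tan nozzles on top: block 36 (x) x 70 mm (y), 20 mm high, nozzles to 40 mm; y lies roughly along world x at the start. Grip the block across its x. Origin: underside centre; about 0.14 kg.
- memory_stick: Black memory stick with metal plug, 18 x 53 x 9 mm, among the stock; belongs to no kit, stays where it is. Origin: underside centre.
- flux_bottle: White flux bottle with red cap, 45 mm across, 83 mm high, loose, behind the stock; stays where it is. Origin: underside centre.
- tweezers: Silver tweezers, 132 mm long (y), 9 mm high, lying loose behind the stock; stay where they are. Origin: underside centre.

How it is judged (in metres and radians):
At the end, for the whole second after the job is handed in: Each thing lies in its own nest of its own tray: within 12 mm of the nest's centre along and across the tray, underside at most 3.5 mm above the nest floor, upright within 0.12 rad, long sides of boards and block within 0.3 rad of the tray's length (either way round), all at rest (x of green_board in the frame of solder_tray between -0.0545 and -0.0305 m and y of green_board in the frame of solder_tray between -0.012 and 0.012 m and z of green_board in the frame of solder_tray between 0.001 and 0.0075 m and angle between each of green_board, solder_reel, blue_board, paste_jar, nozzle_block's own z axis and vertical below 0.12 rad and linear speed of each of green_board, solder_reel, blue_board, paste_jar, nozzle_block below 0.02 m/s and angle between the y axis of green_board and the x axis of solder_tray, either way round below 0.3 rad and x of solder_reel in the frame of solder_tray between 0.0275 and 0.0515 m and y of solder_reel in the frame of solder_tray between -0.012 and 0.012 m and z of solder_reel in the frame of solder_tray between 0.001 and 0.0075 m and x of blue_board in the frame of machine_tray between -0.0185 and 0.0055 m and y of blue_board in the frame of machine_tray between -0.012 and 0.012 m and z of blue_board in the frame of machine_tray between 0.001 and 0.0075 m and angle between the y axis of each of blue_board, nozzle_block and the x axis of machine_tray, either way round below 0.3 rad and x of paste_jar in the frame of machine_tray between -0.1085 and -0.0845 m and y of paste_jar in the frame of machine_tray between -0.012 and 0.012 m and z of paste_jar in the frame of machine_tray between 0.001 and 0.0075 m and x of nozzle_block in the frame of machine_tray between 0.0775 and 0.1015 m and y of nozzle_block in the frame of machine_tray between -0.012 and 0.012 m and z of nozzle_block in the frame of machine_tray between 0.001 and 0.0075 m); the robot touches nothing.
It fails at once if the memory stick, the flux bottle or the tweezers shifted more than 30 mm or tipped over (distance of any of flux_bottle, tweezers, memory_stick from where it was at the start of the episode above 0.03 m or angle between any of flux_bottle, tweezers, memory_stick's own z axis and vertical above 0.5 rad).
It fails at once if a thing for the kits dropped or thrown (faster than 0.6 m/s while no finger touches it) ((contact force between green_board and the fingers below 0.01 N and linear speed of green_board above 0.6 m/s) or (contact force between solder_reel and the fingers below 0.01 N and linear speed of solder_reel above 0.6 m/s) or (contact force between blue_board and the fingers below 0.01 N and linear speed of blue_board above 0.6 m/s) or (contact force between paste_jar and the fingers below 0.01 N and linear speed of paste_jar above 0.6 m/s) or (contact force between nozzle_block and the fingers below 0.01 N and linear speed of nozzle_block above 0.6 m/s)).
It also fails if it takes over 104 s, if anything falls off the work surface, if the arm or the gripper's body presses on something with over 40 N, if the wrist force passes 120 N, or if a joint passes its speed limit or range.

## Working session

There is one attempt and no reset: what is moved stays moved. The work goes in short steps, Python scripts to look and compute and a tool call to move; the robot and the scene stay as the last step left them, time stands still between calls to the robot, and variables do not carry over. Pictures are saved under pics/ and viewed, at most 14 in all, crops included, and the job is handed in when it is done.

Besides the shell and the picture viewer there is one more tool, called by a JSON object that holds its "method" and its "body", one argument or row to a line. send_rows: Moves the arm, as the interface text tells. Its arguments: {"type":"object","properties":{"plan":{"type":"array","items":{"type":"array","items":{"type":"array","items":{"type":"number"}}}},"fingers":{"type":"number"}},"required":["plan"]}

```bash
mkdir -p pics
python3 - <<'E'
from plant import ctrl
import cv2,numpy as np
o=ctrl.get_obs(); print({k:np.round(v,3).tolist() for k,v in o.items()})
for n in("top","side"):
    s=ctrl.snapshot(n); cv2.imwrite(f"pics/{n}0.png",cv2.resize(s["img"][:,:,::-1],(800,600)))
    np.savez(f"pics/{n}0.npz",**s)
    print(n,s["K"].tolist(),np.round(s["pose"],4).tolist())
E
```

```text
{'clock': 0.0, 'joint_pos': [83.714, 20.592, 0.635, -0.017, -70.135, -16.504], 'qvel': [-0.079, 0.066, -0.018, 0.069, -0.099, 0.023], 'tau': [0.001, -58.273, 29.305, 6.998, 0.007, -0.0], 'tool_pos': [0.261, 0.622, 0.226], 'orientation': [179.907, -0.011, -22.796], 'force': [0.181, 0.083, 0.811], 'moment': [-0.016, 0.016, -0.001], 'gripper_force': 0.0, 'opening': 0.088}
top [[499.5956673500485, 0.0, 252.8065235553374], [0.0, 499.5956673500485, 189.7029742146983], [0.0, 0.0, 1.0]] [[-0.0279, -0.9932, 0.1128, 0.5077], [-0.9992, 0.0243, -0.0327, -0.026], [0.0298, -0.1136, -0.9931, 0.9733], [0.0, 0.0, 0.0, 1.0]]
side [[373.7250046654665, 0.0, 260.9891133967819], [0.0, 373.7250046654665, 188.6686364860784], [0.0, 0.0, 1.0]] [[-0.5487, 0.6798, -0.4867, 1.0408], [0.8359, 0.4376, -0.3313, 0.2383], [-0.0122, -0.5886, -0.8083, 0.7565], [0.0, 0.0, 0.0, 1.0]]
```

View pics/top0.png

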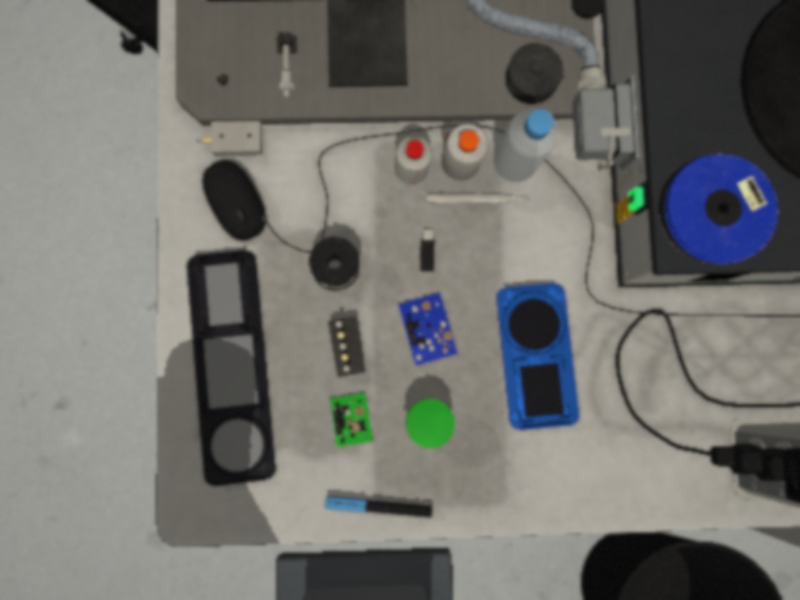

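View pics/side0.png

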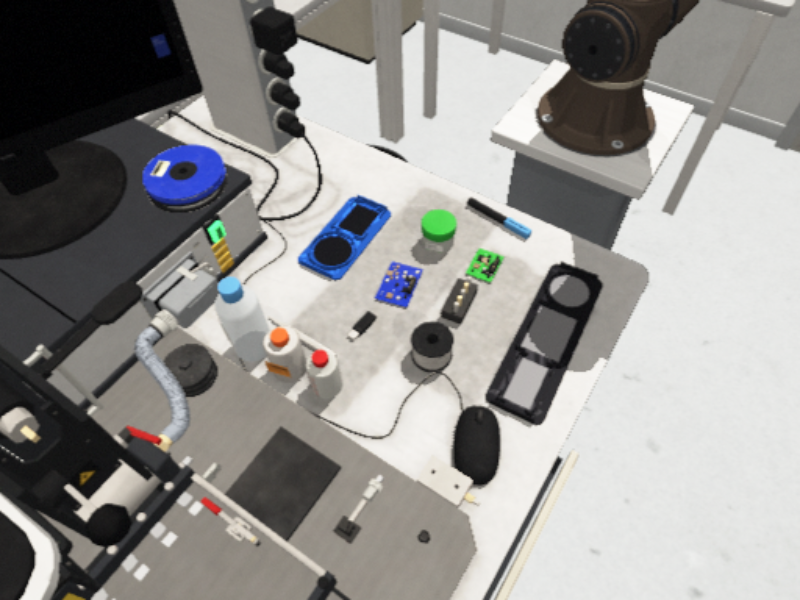

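The top view shows the black tray on the left (nests near 224,295; 230,370; 238,445) and the blue tray on the right (534,323; 542,390). Stock in 800 px coordinates: reel 334,262, block 347,345, green board 352,418, blue board 428,328, jar 430,423. Both pin headers are on the left, toward +y. The side view agrees. Next I'll measure.

```bash
cat > h.py <<'E'
import numpy as np,cv2
def ray(s,uv,z):
    K,P=s["K"],s["pose"]; d=P[:3,:3]@np.linalg.inv(K)@np.array([uv[0],uv[1],1.]); o=P[:3,3]
    return (o+d*(z-o[2])/d[2])[:2]
def plane(s,pts,z): return np.array([ray(s,p,z) for p in np.reshape(pts,(-1,2))])
def blob(s,mask,roi,z,scale=1.5625):
    """biggest blob inside roi (800px coords x0,y0,x1,y1): contour on plane z -> area centroid, min rect (mm)"""
    m=np.zeros(mask.shape,np.uint8); x0,y0,x1,y1=[int(v/scale) for v in roi]; m[y0:y1,x0:x1]=mask[y0:y1,x0:x1]
    c=max(cv2.findContours(m,cv2.RETR_EXTERNAL,cv2.CHAIN_APPROX_NONE)[0],key=cv2.contourArea)
    w=(plane(s,c.astype(float),z)*1000).astype(np.float32)
    M=cv2.moments(w); (cx,cy),(a,b),t=cv2.minAreaRect(w)
    if a<b: a,b,t=b,a,t+90
    t=(t+90)%180-90     # long side direction from world x, deg
    return dict(cen=np.round([M['m10']/M['m00'],M['m01']/M['m00']],1).tolist(),rect=np.round([cx,cy,a,b,t],1).tolist(),c=c)
E
python3 - <<'E'
import numpy as np,cv2
from h import *
s=dict(np.load("pics/top0.npz"));im=s["img"];hsv=cv2.cvtColor(im,cv2.COLOR_RGB2HSV);H,S,V=cv2.split(hsv)
blue=((H>100)&(H<130)&(S>120)).astype(np.uint8)*255
green=((H>45)&(H<75)&(S>110)).astype(np.uint8)*255
red=(((H<8)|(H>172))&(S>130)).astype(np.uint8)*255
dark=(V<60).astype(np.uint8)*255; black=(V<45).astype(np.uint8)*255
br=((V>62)&(S<60)).astype(np.uint8)*255
L=[("bluetray",blue,(485,270,590,440),.004),("b.round",dark,(505,295,563,352),.004),("b.rect",dark,(515,358,570,420),.004),
("blackout",black,(180,240,282,490),.004),("k.noz",br,(203,262,245,328),.004),("k.board",br,(200,333,258,408),.004),("k.jar",br,(206,413,268,475),.004),
("blueboard",blue,(390,285,465,370),.004),("greenboard",green,(325,388,378,450),.004),("jar",green,(395,390,465,455),.05),
("reel",dark,(300,230,368,292),.045),("block",dark,(322,305,372,380),.02),("stick",dark,(415,240,440,275),.009),("redcap",red,(400,130,430,165),.083)]
ov=im.copy()
for n,m,r,z in L:
    b=blob(s,m,r,z);cv2.drawContours(ov,[b.pop("c")],-1,(255,0,255),1);print(n,b)
cv2.imwrite("pics/ov.png",cv2.resize(ov[140:320,110:400,::-1],(800,497),interpolation=cv2.INTER_NEAREST))
E
```

```text
bluetray {'cen': [540.3, -232.5], 'rect': [540.4, -232.4, 176.4, 85.6, 3.7]}
b.round {'cen': [579.3, -230.5], 'rect': [579.6, -230.6, 60.4, 59.1, -47.0]}
b.rect {'cen': [497.2, -236.3], 'rect': [497.1, -236.1, 60.1, 44.1, 3.7]}
blackout {'cen': [537.0, 147.9], 'rect': [537.6, 148.0, 282.5, 84.4, 4.5]}
k.noz {'cen': [626.6, 155.6], 'rect': [626.7, 155.7, 76.7, 43.1, 4.8]}
k.board {'cen': [532.0, 146.7], 'rect': [532.2, 146.4, 84.8, 58.5, 4.3]}
k.jar {'cen': [441.0, 138.3], 'rect': [441.3, 138.7, 60.7, 58.1, 88.3]}
blueboard {'cen': [583.9, -95.3], 'rect': [577.3, -96.8, 77.9, 52.4, 14.3]}
greenboard {'cen': [466.9, -2.4], 'rect': [467.8, 0.6, 59.5, 43.7, 7.1]}
jar {'cen': [463.2, -92.7], 'rect': [463.0, -92.9, 56.1, 55.0, -1.7]}
reel {'cen': [658.3, 16.0], 'rect': [657.9, 16.0, 57.0, 54.4, -1.3]}
block {'cen': [561.9, -2.9], 'rect': [559.8, -1.4, 62.7, 18.8, 8.2]}
stick {'cen': [667.9, -98.7], 'rect': [667.9, -98.7, 33.8, 11.8, -1.8]}
redcap {'cen': [783.0, -82.6], 'rect': [783.2, -82.6, 22.7, 18.4, -1.7]}
```

View pics/ov.png

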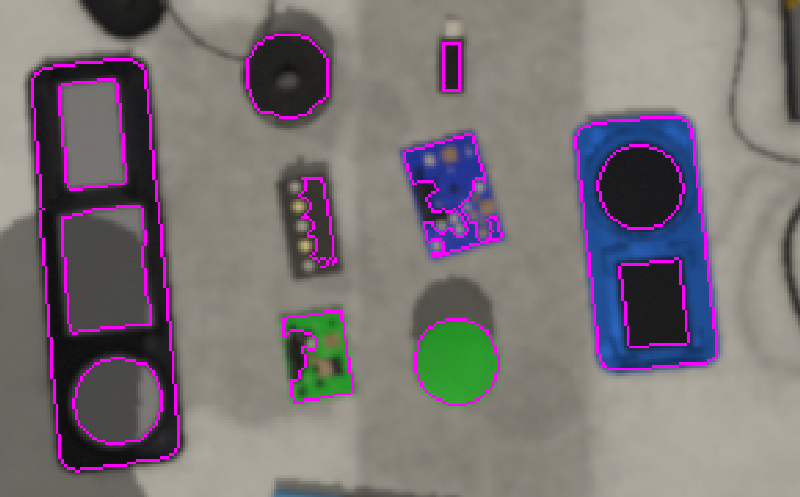

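The overlay shows the contours sitting well on both trays and their nests, the reel, the lid and the boards. The block is only half covered. I'll refine the block and headers, and look at part heights from the side.

Run:
```python
import numpy as np,cv2
from h import *
s=dict(np.load("pics/top0.npz"));im=s["img"];V=im.max(2)
for n,roi,z,t in [("block",(322,310,372,380),.02,(70,78,85)),("hdr_blue",(400,305,430,350),.013,(50,65)),("hdr_green",(328,395,350,435),.013,(50,65))]:
    for th in t:
        b=blob(s,cv2.morphologyEx((V<th).astype(np.uint8),cv2.MORPH_CLOSE,np.ones((5,5))) ,roi,z);b.pop("c");print(n,th,b)
s=dict(np.load("pics/side0.npz"));im=s["img"]
cv2.imwrite("pics/sidec.png",cv2.resize(im[125:245,220:350,::-1],(650,600),interpolation=cv2.INTER_CUBIC))
```

```text
block 70 {'cen': [560.1, 3.3], 'rect': [558.5, 3.4, 68.3, 31.9, 8.4]}
block 78 {'cen': [558.7, 3.6], 'rect': [558.6, 3.6, 69.9, 32.9, 8.1]}
block 85 {'cen': [559.7, 3.9], 'rect': [560.1, 4.1, 74.3, 34.1, 8.1]}
hdr_blue 50 {'cen': [573.9, -78.5], 'rect': [572.5, -80.4, 26.8, 11.6, 16.7]}
hdr_blue 65 {'cen': [572.1, -78.7], 'rect': [572.1, -79.7, 28.7, 13.5, 20.9]}
hdr_green 50 {'cen': [470.0, 14.6], 'rect': [469.2, 14.6, 26.6, 9.1, -6.4]}
hdr_green 65 {'cen': [471.4, 14.2], 'rect': [469.6, 15.2, 31.1, 12.2, -10.7]}
```

View pics/sidec.png

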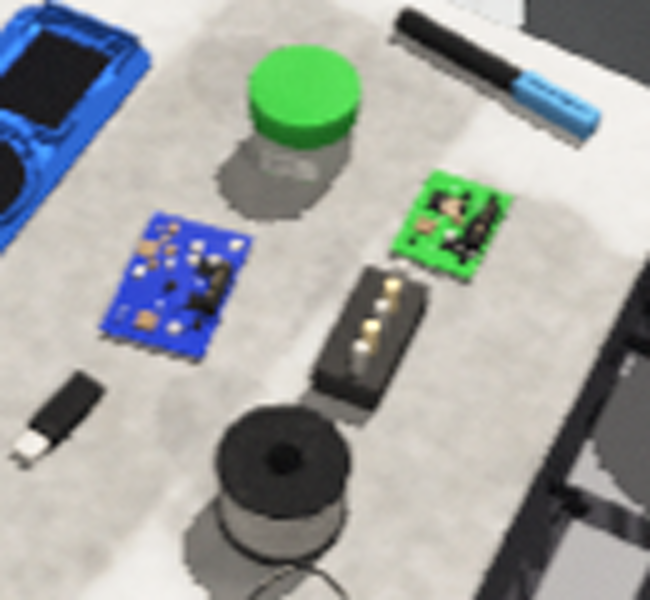

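The side crop confirms the layout. The headers stand alone near the +y edges of both boards, and the reel has a clear space around it. The block is at about (559,4), yaw 8°. Next I'll plan the legs.

```bash
cat >> h.py <<'E'
def legs(start,wps):
    """each pose x,y,z mm, yaw deg, tool down -> tool-frame shift cm + turn deg about tool z"""
    c=np.array(start,float)
    for w in wps:
        w=np.array(w,float); d=w-c; p=np.radians(c[3]); C,S=np.cos(p),np.sin(p)
        print(w.tolist(),np.round([(d[0]*C+d[1]*S)/10,(d[0]*S-d[1]*C)/10,-d[2]/10,-d[3]],2).tolist(), "dist mm",round(float(np.linalg.norm(d[:3])))); c=w
E
python3 - <<'E'
from h import *
print("reel");legs((261,622,226.5,-22.8),[(658.3,16,110,-10),(658.3,16,15,-10),(658.3,16,90,-10),(579.3,-230.4,90,-10),(579.3,-230.4,19.5,-10),(579.3,-230.4,90,-10)])
print("jar");legs((579.3,-230.4,90,-10),[(463.2,-92.7,90,0),(463.2,-92.7,22,0),(463.2,-92.7,100,0),(441,138.4,100,0),(441,138.4,26.5,0),(441,138.4,100,0)])
E
```

```text
reel
[658.3, 16.0, 110.0, -10.0] [60.11, 40.47, 11.65, -12.8] dist mm 734
[658.3, 16.0, 15.0, -10.0] [0.0, -0.0, 9.5, -0.0] dist mm 95
[658.3, 16.0, 90.0, -10.0] [0.0, -0.0, -7.5, -0.0] dist mm 75
[579.3, -230.4, 90.0, -10.0] [-3.5, 25.64, -0.0, -0.0] dist mm 259
[579.3, -230.4, 19.5, -10.0] [0.0, -0.0, 7.05, -0.0] dist mm 70
[579.3, -230.4, 90.0, -10.0] [0.0, -0.0, -7.05, -0.0] dist mm 70
jar
[463.2, -92.7, 90.0, 0.0] [-13.82, -11.54, -0.0, -10.0] dist mm 180
[463.2, -92.7, 22.0, 0.0] [0.0, 0.0, 6.8, -0.0] dist mm 68
[463.2, -92.7, 100.0, 0.0] [0.0, 0.0, -7.8, -0.0] dist mm 78
[441.0, 138.4, 100.0, 0.0] [-2.22, -23.11, -0.0, -0.0] dist mm 232
[441.0, 138.4, 26.5, 0.0] [0.0, 0.0, 7.35, -0.0] dist mm 74
[441.0, 138.4, 100.0, 0.0] [0.0, 0.0, -7.35, -0.0] dist mm 74
```

The manual's scale: shifts go in shares of 1 m and turns go in shares of 60 degrees. Converting my numbers, 24 cm is 0.24, 21 cm is 0.21.

{"method": "send_rows", "body": {
  "plan": [
    [[0.03, 0.02, 0, 0, 0, 0], [0.06, 0.04, 0, 0, 0, 0], [0.09, 0.06, 0, 0, 0, 0], [0.12, 0.08, 0, 0, 0, 0], [0.15, 0.1, 0, 0, 0, 0], [0.18, 0.12, 0, 0, 0, 0], [0.21, 0.14, 0, 0, 0, 0], [0.24, 0.16, 0, 0, 0, 0]]
  ],
  "fingers": 1
}}

```text
clock: 0.77
tool_pos: [0.4212, 0.3801, 0.2264]
orientation: [180.0, 0.0, -22.8]
force: [0.2, 0.2, 0.5]
opening: 0.0872
gripper_force: 0.0
```

Scaled: 24 cm is 0.24, 21 cm is 0.21.

{"method": "send_rows", "body": {
  "plan": [
    [[0.03, 0.02, 0, 0, 0, 0], [0.06, 0.04, 0, 0, 0, 0], [0.09, 0.06, 0, 0, 0, 0], [0.12, 0.08, 0, 0, 0, 0], [0.15, 0.1, 0, 0, 0, 0], [0.18, 0.12, 0, 0, 0, 0], [0.21, 0.14, 0, 0, 0, 0], [0.24, 0.16, 0, 0, 0, 0]]
  ]
}}

```text
clock: 1.43
tool_pos: [0.5806, 0.1396, 0.2263]
orientation: [180.0, 0.0, -22.8]
force: [0.2, 1.5, -0.4]
opening: 0.0875
gripper_force: 0.0
```

Scaled: 12.11 cm is 0.1211, 11.65 cm is 0.1165, -12.8 degrees is -0.2133.

{"method": "send_rows", "body": {
  "plan": [
    [[0.03, 0.02, 0.02, 0, 0, -0.0667], [0.06, 0.045, 0.05, 0, 0, -0.1333], [0.09, 0.065, 0.08, 0, 0, -0.2], [0.11, 0.078, 0.105, 0, 0, -0.2133], [0.1211, 0.0847, 0.1165, 0, 0, -0.2133], [0.1211, 0.0847, 0.1165, 0, 0, -0.2133], [0.1211, 0.0847, 0.1165, 0, 0, -0.2133]]
  ]
}}

```text
clock: 2.02
tool_pos: [0.6582, 0.0149, 0.1079]
orientation: [179.9, 0.2, -10.1]
force: [-0.2, 0.3, 0.3]
opening: 0.0879
gripper_force: 0.0
```

Scaled: 9.5 cm is 0.095, 9.2 cm is 0.092.

{"method": "send_rows", "body": {
  "plan": [
    [[0, 0, 0.02, 0, 0, 0], [0, 0, 0.045, 0, 0, 0], [0, 0, 0.07, 0, 0, 0], [0, 0, 0.085, 0, 0, 0], [0, 0, 0.092, 0, 0, 0], [0, 0, 0.095, 0, 0, 0], [0, 0, 0.095, 0, 0, 0]]
  ]
}}

```text
clock: 2.6
tool_pos: [0.6592, 0.017, 0.0157]
orientation: [-180.0, -0.0, -9.9]
force: [0.0, -1.2, 2.0]
opening: 0.0869
gripper_force: 0.0
```

{"method": "send_rows", "body": {
  "plan": [
    [[0, 0, 0, 0, 0, 0], [0, 0, 0, 0, 0, 0], [0, 0, 0, 0, 0, 0], [0, 0, 0, 0, 0, 0], [0, 0, 0, 0, 0, 0], [0, 0, 0, 0, 0, 0], [0, 0, 0, 0, 0, 0], [0, 0, 0, 0, 0, 0]]
  ],
  "fingers": 0.3
}}

```text
clock: 3.27
tool_pos: [0.6592, 0.0163, 0.0157]
orientation: [-180.0, -0.0, -10.0]
force: [-0.8, 0.2, 5.9]
opening: 0.0601
gripper_force: 30.0
```

Scaled: -7.5 cm is -0.075, -7.2 cm is -0.072.

{"method": "send_rows", "body": {
  "plan": [
    [[0, 0, -0.005, 0, 0, 0], [0, 0, -0.015, 0, 0, 0], [0, 0, -0.03, 0, 0, 0], [0, 0, -0.05, 0, 0, 0], [0, 0, -0.065, 0, 0, 0], [0, 0, -0.072, 0, 0, 0], [0, 0, -0.075, 0, 0, 0]]
  ]
}}

```text
clock: 3.85
tool_pos: [0.6594, 0.0165, 0.0917]
orientation: [-179.9, -0.1, -10.0]
force: [-0.3, -0.2, -3.8]
opening: 0.0609
gripper_force: 29.9
```

Scaled: 24.8 cm is 0.248, 23 cm is 0.23.

{"method": "send_rows", "body": {
  "plan": [
    [[-0.002, 0.015, 0, 0, 0, 0], [-0.007, 0.05, 0, 0, 0, 0], [-0.012, 0.087, 0, 0, 0, 0], [-0.017, 0.125, 0, 0, 0, 0], [-0.022, 0.163, 0, 0, 0, 0], [-0.028, 0.2, 0, 0, 0, 0], [-0.032, 0.23, 0, 0, 0, 0], [-0.035, 0.248, 0, 0, 0, 0]]
  ]
}}

```text
clock: 4.52
tool_pos: [0.5787, -0.2248, 0.0888]
orientation: [180.0, 0.2, -10.1]
force: [-0.1, 0.7, -3.2]
opening: 0.0601
gripper_force: 29.9
```

Scaled: 0.84 cm is 0.0084.

{"method": "send_rows", "body": {
  "plan": [
    [[0, 0.0084, 0, 0, 0, 0], [0, 0.0084, 0, 0, 0, 0], [0, 0.0084, 0, 0, 0, 0]]
  ]
}}

```text
clock: 4.77
tool_pos: [0.5794, -0.2304, 0.0893]
orientation: [-180.0, 0.1, -10.1]
force: [0.4, 0.7, -3.1]
opening: 0.0602
gripper_force: 29.9
```

Scaled: 7.05 cm is 0.0705, 6.9 cm is 0.069.

{"method": "send_rows", "body": {
  "plan": [
    [[0, 0, 0.015, 0, 0, 0], [0, 0, 0.03, 0, 0, 0], [0, 0, 0.045, 0, 0, 0], [0, 0, 0.057, 0, 0, 0], [0, 0, 0.065, 0, 0, 0], [0, 0, 0.069, 0, 0, 0], [0, 0, 0.0705, 0, 0, 0], [0, 0, 0.0705, 0, 0, 0]]
  ]
}}

```text
clock: 5.43
tool_pos: [0.5801, -0.2296, 0.0199]
orientation: [180.0, 0.0, -9.9]
force: [-0.4, 1.1, -3.1]
opening: 0.0601
gripper_force: 29.9
```

Run:
```python
from plant import ctrl
import cv2,numpy as np
for i in range(3):
    s=ctrl.snapshot("side");o=ctrl.get_obs();print(o["tool_pos"],o["force"])
cv2.imwrite("pics/s1.png",cv2.resize(s["img"][110:290,150:400,::-1],(800,576)))
```

```text
[ 0.58052143 -0.22980731  0.02004074] [ 0.21940778  0.58290266 -4.03312022]
[ 0.58060181 -0.22991823  0.0200338 ] [-0.66937206 -0.05208609 -3.11094237]
[ 0.58052219 -0.23002515  0.02000912] [ 0.53746904 -0.46641181 -3.54531246]
```

View pics/s1.png

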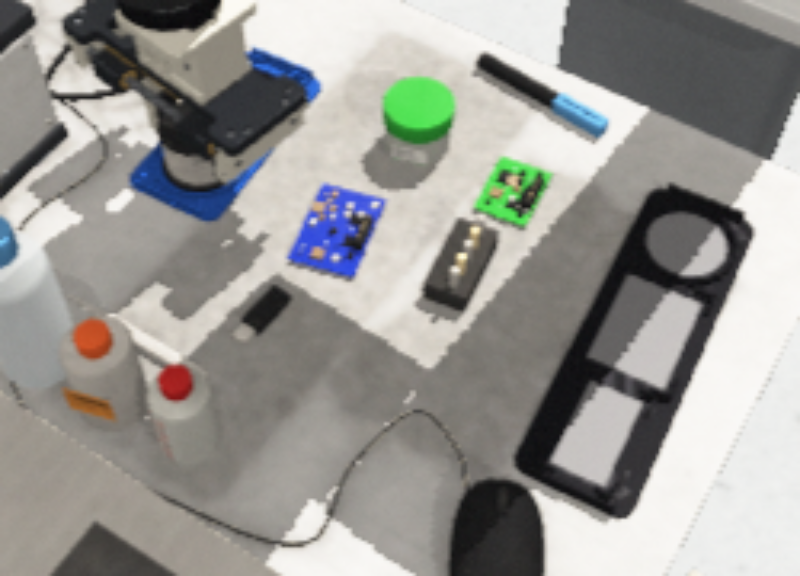

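The reel hangs just above the round nest (centre about 200,160 in the crop). I'll lower it slightly and release.

Scaled: 0.05 cm is 0.0005, 0.03 cm is 0.0003.

{"method": "send_rows", "body": {
  "plan": [
    [[0, 0, 0.0003, 0, 0, 0], [0, 0, 0.0005, 0, 0, 0], [0, 0, 0.0005, 0, 0, 0]]
  ]
}}

```text
clock: 5.83
tool_pos: [0.5804, -0.2301, 0.0197]
orientation: [-180.0, -0.1, -10.0]
force: [-1.5, 1.8, 2.9]
opening: 0.0605
gripper_force: 30.0
```

{"method": "send_rows", "body": {
  "plan": [
    [[0, 0, 0, 0, 0, 0], [0, 0, 0, 0, 0, 0], [0, 0, 0, 0, 0, 0], [0, 0, 0, 0, 0, 0], [0, 0, 0, 0, 0, 0], [0, 0, 0, 0, 0, 0]]
  ],
  "fingers": 1
}}

```text
clock: 6.33
tool_pos: [0.5799, -0.2302, 0.019]
orientation: [180.0, 0.0, -10.0]
force: [0.5, 0.4, -0.3]
opening: 0.0869
gripper_force: 0.0
```

Scaled: -7.1 cm is -0.071, -6.5 cm is -0.065.

{"method": "send_rows", "body": {
  "plan": [
    [[0, 0, -0.01, 0, 0, 0], [0, 0, -0.03, 0, 0, 0], [0, 0, -0.05, 0, 0, 0], [0, 0, -0.065, 0, 0, 0], [0, 0, -0.071, 0, 0, 0]]
  ]
}}

```text
clock: 6.75
tool_pos: [0.5814, -0.2305, 0.0934]
orientation: [180.0, -0.2, -10.0]
force: [1.2, 0.3, -0.1]
opening: 0.0879
gripper_force: 0.0
```

Scaled: -13.82 cm is -0.1382, -13 cm is -0.13, -10 degrees is -0.1667.

{"method": "send_rows", "body": {
  "plan": [
    [[-0.02, -0.017, 0, 0, 0, -0.05], [-0.05, -0.042, 0, 0, 0, -0.1167], [-0.08, -0.067, 0, 0, 0, -0.1667], [-0.11, -0.092, 0, 0, 0, -0.1667], [-0.13, -0.109, 0, 0, 0, -0.1667], [-0.1382, -0.1154, 0, 0, 0, -0.1667], [-0.1382, -0.1154, 0, 0, 0, -0.1667]]
  ]
}}

```text
clock: 7.33
tool_pos: [0.4624, -0.0912, 0.0905]
orientation: [-180.0, -0.0, 0.1]
force: [-0.2, 0.2, -0.7]
opening: 0.0877
gripper_force: 0.0
```

Run:
```python
from plant import ctrl
o=ctrl.get_obs();print(o["tool_pos"],o["orientation"],o["force"],o["opening"])
```

```text
[ 0.46238044 -0.0912097   0.09050465] [-1.79976079e+02 -1.81009944e-02  1.28791520e-01] [-0.2033671   0.19408594 -0.69370022] 0.08772477956407232
```

Scaled: 6.8 cm is 0.068, 6.4 cm is 0.064.

{"method": "send_rows", "body": {
  "plan": [
    [[0, 0, 0.02, 0, 0, 0], [0, 0, 0.04, 0, 0, 0], [0, 0, 0.055, 0, 0, 0], [0, 0, 0.064, 0, 0, 0], [0, 0, 0.068, 0, 0, 0], [0, 0, 0.068, 0, 0, 0]]
  ]
}}

```text
clock: 7.83
tool_pos: [0.4638, -0.093, 0.0213]
orientation: [180.0, 0.1, -0.0]
force: [1.0, -0.1, 0.1]
opening: 0.0875
gripper_force: 0.0
```

{"method": "send_rows", "body": {
  "plan": [
    [[0, 0, 0, 0, 0, 0], [0, 0, 0, 0, 0, 0], [0, 0, 0, 0, 0, 0], [0, 0, 0, 0, 0, 0], [0, 0, 0, 0, 0, 0], [0, 0, 0, 0, 0, 0], [0, 0, 0, 0, 0, 0], [0, 0, 0, 0, 0, 0]]
  ],
  "fingers": 0.3
}}

```text
clock: 8.5
tool_pos: [0.4641, -0.0925, 0.0225]
orientation: [180.0, -0.0, 0.0]
force: [-1.9, -0.1, 5.4]
opening: 0.0575
gripper_force: 30.0
```

Scaled: -7.8 cm is -0.078, -7.5 cm is -0.075.

{"method": "send_rows", "body": {
  "plan": [
    [[0, 0, -0.005, 0, 0, 0], [0, 0, -0.015, 0, 0, 0], [0, 0, -0.03, 0, 0, 0], [0, 0, -0.05, 0, 0, 0], [0, 0, -0.065, 0, 0, 0], [0, 0, -0.075, 0, 0, 0], [0, 0, -0.078, 0, 0, 0], [0, 0, -0.078, 0, 0, 0]]
  ]
}}

```text
clock: 9.17
tool_pos: [0.464, -0.0924, 0.1006]
orientation: [-180.0, -0.1, 0.0]
force: [0.8, -0.6, -3.5]
opening: 0.0574
gripper_force: 30.0
```

Scaled: -23.11 cm is -0.2311, -2.22 cm is -0.0222.

{"method": "send_rows", "body": {
  "plan": [
    [[-0.002, -0.015, 0, 0, 0, 0], [-0.005, -0.05, 0, 0, 0, 0], [-0.009, -0.09, 0, 0, 0, 0], [-0.013, -0.13, 0, 0, 0, 0], [-0.017, -0.17, 0, 0, 0, 0], [-0.02, -0.2, 0, 0, 0, 0], [-0.022, -0.223, 0, 0, 0, 0], [-0.0222, -0.2311, 0, 0, 0, 0]]
  ]
}}

```text
clock: 9.83
tool_pos: [0.441, 0.1412, 0.0992]
orientation: [180.0, 0.0, 0.2]
force: [0.5, -0.2, -2.0]
opening: 0.0573
gripper_force: 30.0
```

{"method": "send_rows", "body": {
  "plan": [
    [[0, 0, 0, 0, 0, 0], [0, 0, 0.015, 0, 0, 0], [0, 0, 0.03, 0, 0, 0], [0, 0, 0.045, 0, 0, 0], [0, 0, 0.058, 0, 0, 0], [0, 0, 0.066, 0, 0, 0], [0, 0, 0.071, 0, 0, 0], [0, 0, 0.073, 0, 0, 0]]
  ]
}}

```text
clock: 10.5
tool_pos: [0.441, 0.1374, 0.0264]
orientation: [179.9, 0.1, -0.0]
force: [-8.6, -2.4, 23.3]
opening: 0.0573
gripper_force: 30.0
```

{"method": "send_rows", "body": {
  "plan": [
    [[0, 0, 0.0004, 0, 0, 0], [0, 0, 0.0007, 0, 0, 0], [0, 0, 0.001, 0, 0, 0], [0, 0, 0.001, 0, 0, 0]]
  ]
}}

```text
clock: 10.83
tool_pos: [0.442, 0.1387, 0.0265]
orientation: [-180.0, -0.0, 0.0]
force: [0.3, -1.9, 0.9]
opening: 0.0572
gripper_force: 30.0
```

Run:
```python
from plant import ctrl
import cv2,numpy as np
s=ctrl.snapshot("side");o=ctrl.get_obs();print(o["tool_pos"],o["force"])
cv2.imwrite("pics/s2.png",cv2.resize(s["img"][130:290,280:440,::-1],(600,600)))
```

```text
[0.44198174 0.138684   0.02654105] [-0.26430764 -2.64249283  2.31230707]
```

View pics/s2.png

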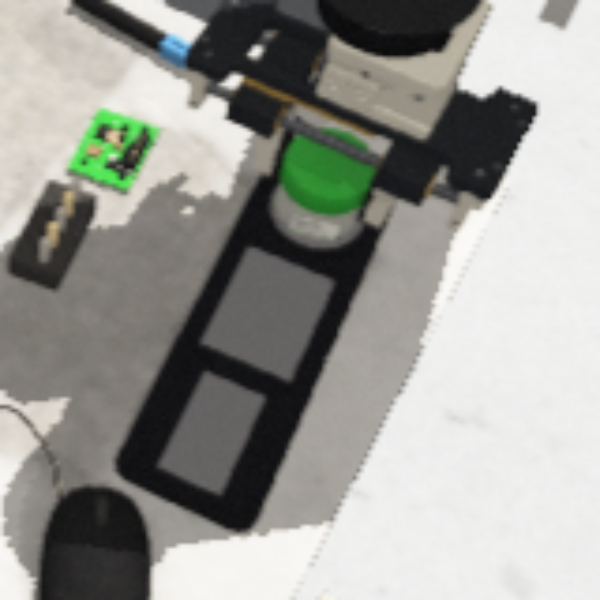

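The jar stands in the round nest (base around 320,225 in the crop), so I'll release it.

Run:
```python
from h import *
print("block");legs((441,138.4,100,0),[(559,3.6,100,8.2),(559,3.6,5,8.2),(559,3.6,75,8.2),(626.8,155.5,75,5),(626.8,155.5,9.5,5),(626.8,155.5,80,5)])
print("blue");legs((626.8,155.5,80,5),[(572.3,-76.5,80,14.5),(572.3,-76.5,8.5,14.5),(572.3,-76.5,90,14.5),(530.1,168.1,90,5),(530.1,168.1,13,5),(530.1,168.1,80,5)])
print("green");legs((530.1,168.1,80,5),[(466.8,16.3,80,7),(466.8,16.3,8.5,7),(466.8,16.3,100,7),(496.3,-220.1,100,4),(496.3,-220.1,13,4),(496.3,-220.1,150,4)])
```

```text
block
[559.0, 3.6, 100.0, 8.2] [11.8, 13.48, -0.0, -8.2] dist mm 179
[559.0, 3.6, 5.0, 8.2] [0.0, 0.0, 9.5, -0.0] dist mm 95
[559.0, 3.6, 75.0, 8.2] [0.0, 0.0, -7.0, -0.0] dist mm 70
[626.8, 155.5, 75.0, 5.0] [8.88, -14.07, -0.0, 3.2] dist mm 166
[626.8, 155.5, 9.5, 5.0] [0.0, 0.0, 6.55, -0.0] dist mm 66
[626.8, 155.5, 80.0, 5.0] [0.0, 0.0, -7.05, -0.0] dist mm 70
blue
[572.3, -76.5, 80.0, 14.5] [-7.45, 22.64, -0.0, -9.5] dist mm 238
[572.3, -76.5, 8.5, 14.5] [0.0, 0.0, 7.15, -0.0] dist mm 72
[572.3, -76.5, 90.0, 14.5] [0.0, 0.0, -8.15, -0.0] dist mm 82
[530.1, 168.1, 90.0, 5.0] [2.04, -24.74, -0.0, 9.5] dist mm 248
[530.1, 168.1, 13.0, 5.0] [0.0, 0.0, 7.7, -0.0] dist mm 77
[530.1, 168.1, 80.0, 5.0] [0.0, 0.0, -6.7, -0.0] dist mm 67
green
[466.8, 16.3, 80.0, 7.0] [-7.63, 14.57, -0.0, -2.0] dist mm 164
[466.8, 16.3, 8.5, 7.0] [0.0, 0.0, 7.15, -0.0] dist mm 72
[466.8, 16.3, 100.0, 7.0] [0.0, 0.0, -9.15, -0.0] dist mm 92
[496.3, -220.1, 100.0, 4.0] [0.05, 23.82, -0.0, 3.0] dist mm 238
[496.3, -220.1, 13.0, 4.0] [0.0, 0.0, 8.7, -0.0] dist mm 87
[496.3, -220.1, 150.0, 4.0] [0.0, 0.0, -13.7, -0.0] dist mm 137
```

{"method": "send_rows", "body": {
  "plan": [
    [[0, 0, 0, 0, 0, 0], [0, 0, 0, 0, 0, 0], [0, 0, 0, 0, 0, 0], [0, 0, 0, 0, 0, 0], [0, 0, 0, 0, 0, 0], [0, 0, 0, 0, 0, 0]]
  ],
  "fingers": 1
}}

```text
clock: 11.38
tool_pos: [0.4416, 0.1387, 0.0261]
orientation: [-180.0, -0.0, 0.0]
force: [-0.3, -0.2, 0.6]
opening: 0.0869
gripper_force: 0.0
```

Scaled: -7.4 cm is -0.074, -6.8 cm is -0.068.

{"method": "send_rows", "body": {
  "plan": [
    [[0, 0, -0.01, 0, 0, 0], [0, 0, -0.03, 0, 0, 0], [0, 0, -0.05, 0, 0, 0], [0, 0, -0.068, 0, 0, 0], [0, 0, -0.074, 0, 0, 0], [0, 0, -0.074, 0, 0, 0]]
  ]
}}

```text
clock: 11.88
tool_pos: [0.4425, 0.1393, 0.1015]
orientation: [-179.9, -0.2, 0.0]
force: [0.4, 0.1, -0.3]
opening: 0.0875
gripper_force: 0.0
```

Scaled: 13.48 cm is 0.1348, 12.6 cm is 0.126, -8.2 degrees is -0.1367.

{"method": "send_rows", "body": {
  "plan": [
    [[0.015, 0.017, 0, 0, 0, -0.0333], [0.04, 0.046, 0, 0, 0, -0.0833], [0.065, 0.074, 0, 0, 0, -0.1367], [0.09, 0.103, 0, 0, 0, -0.1367], [0.11, 0.126, 0, 0, 0, -0.1367], [0.118, 0.1348, 0, 0, 0, -0.1367], [0.118, 0.1348, 0, 0, 0, -0.1367], [0.118, 0.1348, 0, 0, 0, -0.1367]]
  ],
  "fingers": 0.64
}}

```text
clock: 12.55
tool_pos: [0.5588, 0.0031, 0.0985]
orientation: [180.0, 0.1, 8.1]
force: [-0.3, -0.4, 0.8]
opening: 0.0565
gripper_force: 0.0
```

{"method": "send_rows", "body": {
  "plan": [
    [[0, 0, 0.02, 0, 0, 0], [0, 0, 0.045, 0, 0, 0], [0, 0, 0.065, 0, 0, 0], [0, 0, 0.08, 0, 0, 0], [0, 0, 0.09, 0, 0, 0], [0, 0, 0.094, 0, 0, 0], [0, 0, 0.095, 0, 0, 0], [0, 0, 0.095, 0, 0, 0]]
  ]
}}

```text
clock: 13.22
tool_pos: [0.5597, 0.0043, 0.0054]
orientation: [180.0, -0.0, 8.3]
force: [-0.4, 0.3, -0.0]
opening: 0.056
gripper_force: 0.0
```

{"method": "send_rows", "body": {
  "plan": [
    [[0, 0, 0, 0, 0, 0], [0, 0, 0, 0, 0, 0], [0, 0, 0, 0, 0, 0], [0, 0, 0, 0, 0, 0], [0, 0, 0, 0, 0, 0], [0, 0, 0, 0, 0, 0], [0, 0, 0, 0, 0, 0]]
  ],
  "fingers": 0.1
}}

```text
clock: 13.8
tool_pos: [0.56, 0.0039, 0.0056]
orientation: [-180.0, -0.1, 8.2]
force: [-2.1, 0.9, 5.6]
opening: 0.0345
gripper_force: 30.0
```

Scaled: -7 cm is -0.07, -6.3 cm is -0.063.

{"method": "send_rows", "body": {
  "plan": [
    [[0, 0, -0.005, 0, 0, 0], [0, 0, -0.015, 0, 0, 0], [0, 0, -0.03, 0, 0, 0], [0, 0, -0.05, 0, 0, 0], [0, 0, -0.063, 0, 0, 0], [0, 0, -0.07, 0, 0, 0], [0, 0, -0.07, 0, 0, 0]]
  ]
}}

```text
clock: 14.38
tool_pos: [0.5606, 0.0041, 0.0771]
orientation: [-180.0, -0.2, 8.2]
force: [0.4, -0.3, -2.1]
opening: 0.0347
gripper_force: 30.0
```

Scaled: -14.07 cm is -0.1407, -12.7 cm is -0.127, 3.2 degrees is 0.0533.

{"method": "send_rows", "body": {
  "plan": [
    [[0.008, -0.013, 0, 0, 0, 0.0167], [0.026, -0.041, 0, 0, 0, 0.0533], [0.045, -0.071, 0, 0, 0, 0.0533], [0.064, -0.101, 0, 0, 0, 0.0533], [0.08, -0.127, 0, 0, 0, 0.0533], [0.0888, -0.1407, 0, 0, 0, 0.0533], [0.0888, -0.1407, 0, 0, 0, 0.0533], [0.0888, -0.1407, 0, 0, 0, 0.0533]]
  ]
}}

```text
clock: 15.05
tool_pos: [0.6267, 0.1562, 0.0736]
orientation: [180.0, 0.1, 5.1]
force: [-0.1, -0.8, -0.9]
opening: 0.0345
gripper_force: 30.0
```

Scaled: 6.3 cm is 0.063, 6.2 cm is 0.062.

{"method": "send_rows", "body": {
  "plan": [
    [[0, 0, 0.013, 0, 0, 0], [0, 0, 0.026, 0, 0, 0], [0, 0, 0.038, 0, 0, 0], [0, 0, 0.048, 0, 0, 0], [0, 0, 0.056, 0, 0, 0], [0, 0, 0.06, 0, 0, 0], [0, 0, 0.062, 0, 0, 0], [0, 0, 0.063, 0, 0, 0]]
  ]
}}

```text
clock: 15.72
tool_pos: [0.6275, 0.1556, 0.0119]
orientation: [180.0, 0.0, 5.0]
force: [0.0, -0.4, -1.0]
opening: 0.0348
gripper_force: 30.0
```

Scaled: 0.25 cm is 0.0025, 0.2 cm is 0.002.

{"method": "send_rows", "body": {
  "plan": [
    [[0, 0, 0.0005, 0, 0, 0], [0, 0, 0.001, 0, 0, 0], [0, 0, 0.0015, 0, 0, 0], [0, 0, 0.002, 0, 0, 0], [0, 0, 0.0025, 0, 0, 0], [0, 0, 0.0025, 0, 0, 0], [0, 0, 0.0025, 0, 0, 0]]
  ]
}}

```text
clock: 16.3
tool_pos: [0.6275, 0.1559, 0.0097]
orientation: [-180.0, -0.0, 5.0]
force: [-1.3, -0.3, -0.4]
opening: 0.0345
gripper_force: 30.0
```

Run:
```python
from plant import ctrl
import cv2,numpy as np
s=ctrl.snapshot("side");o=ctrl.get_obs();print(o["tool_pos"],o["force"])
cv2.imwrite("pics/s3.png",cv2.resize(s["img"][130:290,280:440,::-1],(600,600)))
```

```text
[0.62755831 0.15585446 0.00971707] [ 0.34414725  0.32297763 -0.59712613]
```

View pics/s3.png

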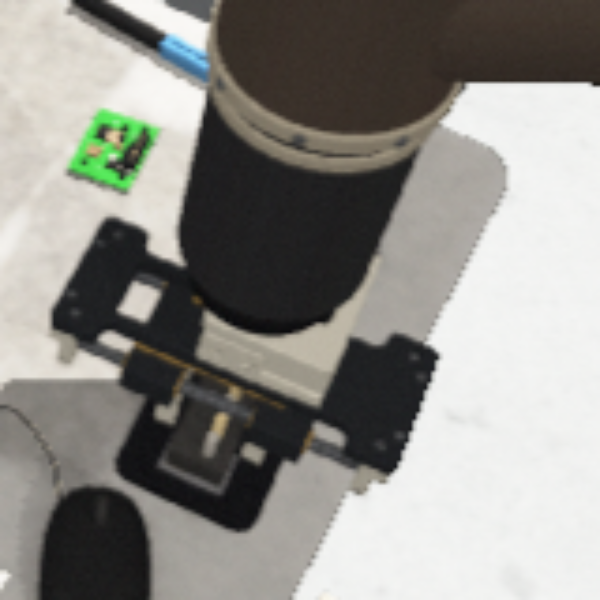

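The block sits in the far nest (around 205,450 in the crop) and is nearly unloaded. I'll release it and go on to the blue board.

Scaled: 0.03 cm is 0.0003.

{"method": "send_rows", "body": {
  "plan": [
    [[0, 0, 0.0003, 0, 0, 0], [0, 0, 0.0003, 0, 0, 0], [0, 0, 0.0003, 0, 0, 0], [0, 0, 0.0003, 0, 0, 0], [0, 0, 0.0003, 0, 0, 0], [0, 0, 0.0003, 0, 0, 0]]
  ],
  "fingers": 0.6
}}

```text
clock: 16.85
tool_pos: [0.6275, 0.1557, 0.0093]
orientation: [180.0, -0.0, 5.0]
force: [-0.6, -0.4, -0.4]
opening: 0.0526
gripper_force: 0.0
```

Scaled: -7.08 cm is -0.0708, -6.6 cm is -0.066.

{"method": "send_rows", "body": {
  "plan": [
    [[0, 0, -0.01, 0, 0, 0], [0, 0, -0.03, 0, 0, 0], [0, 0, -0.05, 0, 0, 0], [0, 0, -0.066, 0, 0, 0], [0, 0, -0.0708, 0, 0, 0], [0, 0, -0.0708, 0, 0, 0]]
  ]
}}

```text
clock: 17.35
tool_pos: [0.6285, 0.1563, 0.0824]
orientation: [-179.9, -0.2, 5.0]
force: [-0.1, 0.1, 0.2]
opening: 0.0528
gripper_force: 0.0
```

Scaled: 22.64 cm is 0.2264, 20 cm is 0.2, -9.5 degrees is -0.1583.

{"method": "send_rows", "body": {
  "plan": [
    [[-0.007, 0.02, 0, 0, 0, -0.05], [-0.018, 0.055, 0, 0, 0, -0.1167], [-0.03, 0.093, 0, 0, 0, -0.1583], [-0.042, 0.13, 0, 0, 0, -0.1583], [-0.055, 0.168, 0, 0, 0, -0.1583], [-0.066, 0.2, 0, 0, 0, -0.1583], [-0.0745, 0.2264, 0, 0, 0, -0.1583], [-0.0745, 0.2264, 0, 0, 0, -0.1583]]
  ],
  "fingers": 0.3
}}

```text
clock: 18.02
tool_pos: [0.5703, -0.0803, 0.079]
orientation: [-180.0, 0.2, 14.3]
force: [0.2, -0.5, 0.1]
opening: 0.026
gripper_force: 0.0
```

Scaled: 7.15 cm is 0.0715, 7 cm is 0.07.

{"method": "send_rows", "body": {
  "plan": [
    [[0, 0, 0.015, 0, 0, 0], [0, 0, 0.035, 0, 0, 0], [0, 0, 0.053, 0, 0, 0], [0, 0, 0.062, 0, 0, 0], [0, 0, 0.067, 0, 0, 0], [0, 0, 0.07, 0, 0, 0], [0, 0, 0.0715, 0, 0, 0], [0, 0, 0.0715, 0, 0, 0]]
  ]
}}

```text
clock: 18.68
tool_pos: [0.5733, -0.0761, 0.0088]
orientation: [180.0, -0.0, 14.5]
force: [-0.0, 0.7, -0.2]
opening: 0.0262
gripper_force: 0.0
```

{"method": "send_rows", "body": {
  "plan": [
    [[0, 0, 0, 0, 0, 0], [0, 0, 0, 0, 0, 0], [0, 0, 0, 0, 0, 0], [0, 0, 0, 0, 0, 0], [0, 0, 0, 0, 0, 0], [0, 0, 0, 0, 0, 0], [0, 0, 0, 0, 0, 0]]
  ],
  "fingers": 0
}}

```text
clock: 19.27
tool_pos: [0.5733, -0.0762, 0.0091]
orientation: [180.0, -0.0, 14.5]
force: [-0.7, 1.3, 5.2]
opening: 0.0073
gripper_force: 30.0
```

Run:
```python
from plant import ctrl
import cv2,numpy as np
s=ctrl.snapshot("side");o=ctrl.get_obs();print(o["tool_pos"],o["force"],o["opening"])
cv2.imwrite("pics/s4.png",cv2.resize(s["img"][130:250,210:340,::-1],(650,600)))
```

```text
[ 0.57331934 -0.07622786  0.00906937] [-1.35912268  1.38106339  6.57615563] 0.007375199553017257
```

View pics/s4.png

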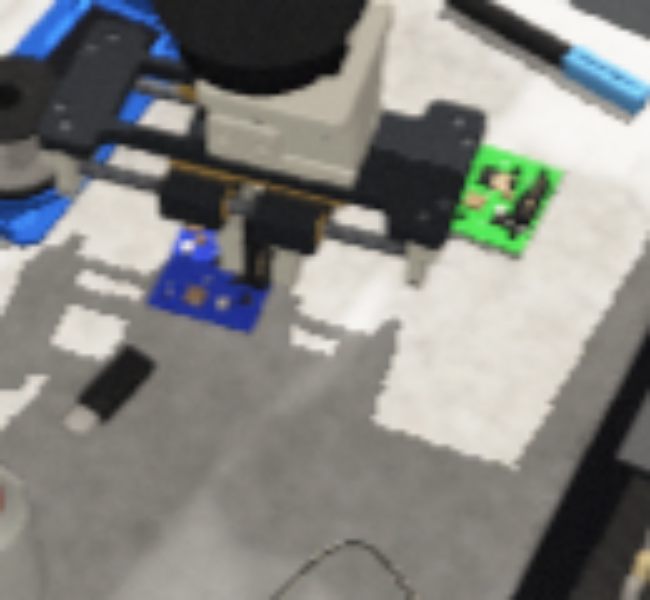

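The fingers hold the header (opening 7.3 mm, reading about 1.6 mm low as with the other parts). I'll lift and carry.

{"method": "send_rows", "body": {
  "plan": [
    [[0, 0, -0.003, 0, 0, 0], [0, 0, -0.01, 0, 0, 0], [0, 0, -0.025, 0, 0, 0], [0, 0, -0.045, 0, 0, 0], [0, 0, -0.065, 0, 0, 0], [0, 0, -0.076, 0, 0, 0], [0, 0, -0.0815, 0, 0, 0], [0, 0, -0.0815, 0, 0, 0]]
  ]
}}

```text
clock: 19.98
tool_pos: [0.5736, -0.0762, 0.0913]
orientation: [180.0, -0.1, 14.5]
force: [0.3, -0.4, -0.1]
opening: 0.0073
gripper_force: 30.0
```

Scaled: -24.74 cm is -0.2474, -22.5 cm is -0.225, 9.5 degrees is 0.1583.

{"method": "send_rows", "body": {
  "plan": [
    [[0.001, -0.01, 0, 0, 0, 0.0167], [0.003, -0.04, 0, 0, 0, 0.05], [0.006, -0.077, 0, 0, 0, 0.1], [0.009, -0.115, 0, 0, 0, 0.1583], [0.012, -0.152, 0, 0, 0, 0.1583], [0.016, -0.19, 0, 0, 0, 0.1583], [0.019, -0.225, 0, 0, 0, 0.1583], [0.0204, -0.2474, 0, 0, 0, 0.1583]]
  ]
}}

```text
clock: 20.65
tool_pos: [0.5296, 0.1709, 0.0889]
orientation: [180.0, 0.1, 5.1]
force: [0.9, -1.0, -0.7]
opening: 0.0074
gripper_force: 30.0
```

Scaled: 4 cm is 0.04, 3.8 cm is 0.038.

{"method": "send_rows", "body": {
  "plan": [
    [[0, 0, 0, 0, 0, 0], [0, 0, 0, 0, 0, 0], [0, 0, 0.01, 0, 0, 0], [0, 0, 0.022, 0, 0, 0], [0, 0, 0.032, 0, 0, 0], [0, 0, 0.038, 0, 0, 0], [0, 0, 0.04, 0, 0, 0], [0, 0, 0.04, 0, 0, 0]]
  ]
}}

```text
clock: 21.32
tool_pos: [0.5305, 0.1674, 0.0491]
orientation: [179.9, 0.1, 5.0]
force: [-0.6, 1.3, -0.4]
opening: 0.0074
gripper_force: 30.0
```

Run:
```python
from plant import ctrl
import cv2,numpy as np
s=ctrl.snapshot("side");o=ctrl.get_obs();print(o["tool_pos"],o["orientation"],o["force"],o["opening"])
cv2.imwrite("pics/s5.png",cv2.resize(s["img"][130:290,280:440,::-1],(600,600)))
```

```text
[0.53081249 0.16780795 0.04973822] [1.79971581e+02 3.31155144e-02 4.97359190e+00] [ 0.14770883  0.26862588 -0.14031516] 0.007527626273283862
```

View pics/s5.png

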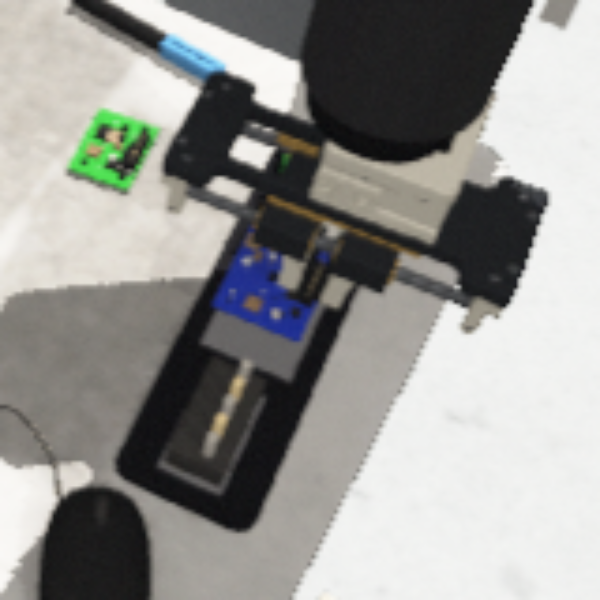

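The block is well seated. The blue board hangs level over its nest, with its far corners at (213,305) and (303,340) in the crop. I'll check its centring.

Run:
```python
from h import *
s=dict(np.load("pics/side0.npz"))
a,b=[ray(s,(280+u/3.75,130+v/3.75),.0455)*1000 for u,v in((213,305),(303,340))]
u=np.array([np.cos(np.radians(5)),np.sin(np.radians(5))]);print(a,b,np.linalg.norm(a-b),"centre",(a+b)/2-40*u)
```

```text
[573.12605672 124.72988428] [566.46696149 180.06274635] 55.73211976423323 centre [529.94872118 148.9100856 ]
```

Scaled: 3.55 cm is 0.0355, 0.09 cm is 0.0009.

{"method": "send_rows", "body": {
  "plan": [
    [[0.0009, 0.0011, 0.008, 0, 0, 0], [0.0009, 0.0011, 0.016, 0, 0, 0], [0.0009, 0.0011, 0.023, 0, 0, 0], [0.0009, 0.0011, 0.028, 0, 0, 0], [0.0009, 0.0011, 0.032, 0, 0, 0], [0.0009, 0.0011, 0.034, 0, 0, 0], [0.0009, 0.0011, 0.035, 0, 0, 0], [0.0009, 0.0011, 0.0355, 0, 0, 0]]
  ]
}}

```text
clock: 22.03
tool_pos: [0.5318, 0.1674, 0.0144]
orientation: [180.0, 0.0, 5.0]
force: [-0.6, 0.1, -0.2]
opening: 0.0072
gripper_force: 30.0
```

Scaled: 0.18 cm is 0.0018, 0.15 cm is 0.0015.

{"method": "send_rows", "body": {
  "plan": [
    [[0, 0, 0.0005, 0, 0, 0], [0, 0, 0.001, 0, 0, 0], [0, 0, 0.0015, 0, 0, 0], [0, 0, 0.0018, 0, 0, 0], [0, 0, 0.0018, 0, 0, 0], [0, 0, 0.0018, 0, 0, 0]]
  ]
}}

```text
clock: 22.53
tool_pos: [0.5319, 0.1674, 0.0131]
orientation: [-180.0, -0.0, 5.0]
force: [-1.5, 0.0, 2.6]
opening: 0.0069
gripper_force: 30.0
```

{"method": "send_rows", "body": {
  "plan": [
    [[0, 0, 0, 0, 0, 0], [0, 0, 0, 0, 0, 0], [0, 0, 0, 0, 0, 0], [0, 0, 0, 0, 0, 0], [0, 0, 0, 0, 0, 0]]
  ],
  "fingers": 0.28
}}

```text
clock: 22.95
tool_pos: [0.5317, 0.1673, 0.0127]
orientation: [180.0, 0.0, 5.0]
force: [0.1, -0.6, 0.1]
opening: 0.0243
gripper_force: 0.0
```

Scaled: -6.73 cm is -0.0673, -6.3 cm is -0.063.

{"method": "send_rows", "body": {
  "plan": [
    [[0, 0, -0.007, 0, 0, 0], [0, 0, -0.025, 0, 0, 0], [0, 0, -0.045, 0, 0, 0], [0, 0, -0.063, 0, 0, 0], [0, 0, -0.0673, 0, 0, 0], [0, 0, -0.0673, 0, 0, 0]]
  ]
}}

```text
clock: 23.45
tool_pos: [0.5327, 0.168, 0.082]
orientation: [-179.9, -0.2, 5.0]
force: [-0.4, -0.2, -0.2]
opening: 0.025
gripper_force: 0.0
```

Scaled: 14.46 cm is 0.1446, 13.2 cm is 0.132, -2 degrees is -0.0333.

{"method": "send_rows", "body": {
  "plan": [
    [[-0.01, 0.018, 0, 0, 0, -0.0333], [-0.025, 0.048, 0, 0, 0, -0.0333], [-0.042, 0.08, 0, 0, 0, -0.0333], [-0.058, 0.11, 0, 0, 0, -0.0333], [-0.07, 0.132, 0, 0, 0, -0.0333], [-0.0772, 0.1446, 0, 0, 0, -0.0333], [-0.0772, 0.1446, 0, 0, 0, -0.0333], [-0.0772, 0.1446, 0, 0, 0, -0.0333]]
  ]
}}

```text
clock: 24.12
tool_pos: [0.4674, 0.0161, 0.0799]
orientation: [180.0, 0.0, 6.9]
force: [0.1, 0.9, -0.9]
opening: 0.0244
gripper_force: 0.0
```

Scaled: 7.15 cm is 0.0715, 7 cm is 0.07.

{"method": "send_rows", "body": {
  "plan": [
    [[0, 0, 0.015, 0, 0, 0], [0, 0, 0.035, 0, 0, 0], [0, 0, 0.053, 0, 0, 0], [0, 0, 0.062, 0, 0, 0], [0, 0, 0.067, 0, 0, 0], [0, 0, 0.07, 0, 0, 0], [0, 0, 0.0715, 0, 0, 0], [0, 0, 0.0715, 0, 0, 0]]
  ]
}}

```text
clock: 24.78
tool_pos: [0.4679, 0.0169, 0.0088]
orientation: [-180.0, -0.0, 7.0]
force: [-0.6, 0.4, -0.3]
opening: 0.0244
gripper_force: 0.0
```

{"method": "send_rows", "body": {
  "plan": [
    [[0, 0, 0, 0, 0, 0], [0, 0, 0, 0, 0, 0], [0, 0, 0, 0, 0, 0], [0, 0, 0, 0, 0, 0], [0, 0, 0, 0, 0, 0], [0, 0, 0, 0, 0, 0], [0, 0, 0, 0, 0, 0]]
  ],
  "fingers": 0
}}

```text
clock: 25.37
tool_pos: [0.4678, 0.0166, 0.009]
orientation: [-180.0, -0.0, 7.0]
force: [-1.3, 0.4, 6.0]
opening: 0.0071
gripper_force: 30.0
```

Scaled: -9.15 cm is -0.0915, -8.2 cm is -0.082.

{"method": "send_rows", "body": {
  "plan": [
    [[0, 0, -0.003, 0, 0, 0], [0, 0, -0.01, 0, 0, 0], [0, 0, -0.025, 0, 0, 0], [0, 0, -0.045, 0, 0, 0], [0, 0, -0.065, 0, 0, 0], [0, 0, -0.082, 0, 0, 0], [0, 0, -0.0915, 0, 0, 0], [0, 0, -0.0915, 0, 0, 0]]
  ]
}}

```text
clock: 26.03
tool_pos: [0.4687, 0.017, 0.1023]
orientation: [-179.9, -0.2, 7.0]
force: [-0.1, 0.4, -0.8]
opening: 0.0074
gripper_force: 30.0
```

Scaled: 23.82 cm is 0.2382, 22 cm is 0.22, 3 degrees is 0.05.

{"method": "send_rows", "body": {
  "plan": [
    [[0, 0.015, 0, 0, 0, 0.0167], [0, 0.05, 0, 0, 0, 0.05], [0, 0.085, 0, 0, 0, 0.05], [0, 0.12, 0, 0, 0, 0.05], [0, 0.155, 0, 0, 0, 0.05], [0, 0.19, 0, 0, 0, 0.05], [0, 0.22, 0, 0, 0, 0.05], [0.0005, 0.2382, 0, 0, 0, 0.05]]
  ]
}}

```text
clock: 26.7
tool_pos: [0.4963, -0.2224, 0.0987]
orientation: [-180.0, 0.1, 3.9]
force: [0.2, -0.1, -0.9]
opening: 0.0072
gripper_force: 30.0
```

Scaled: 5 cm is 0.05, 4.8 cm is 0.048.

{"method": "send_rows", "body": {
  "plan": [
    [[0, 0, 0, 0, 0, 0], [0, 0, 0, 0, 0, 0], [0, 0, 0.015, 0, 0, 0], [0, 0, 0.03, 0, 0, 0], [0, 0, 0.042, 0, 0, 0], [0, 0, 0.048, 0, 0, 0], [0, 0, 0.05, 0, 0, 0], [0, 0, 0.05, 0, 0, 0]]
  ]
}}

```text
clock: 27.37
tool_pos: [0.4967, -0.2192, 0.0496]
orientation: [-180.0, 0.1, 4.1]
force: [0.2, 0.0, 1.0]
opening: 0.0076
gripper_force: 30.0
```

Run:
```python
from plant import ctrl
import cv2,numpy as np
s=ctrl.snapshot("side");o=ctrl.get_obs();print(o["tool_pos"],o["orientation"],o["force"],o["opening"])
cv2.imwrite("pics/s6.png",cv2.resize(s["img"][100:200,160:280,::-1],(720,600)))
```

```text
[ 0.4971645  -0.21944532  0.05020786] [1.79994672e+02 1.11187851e-02 4.05129703e+00] [ 0.88516344 -0.80765664 -0.02436932] 0.007375428249849117
```

View pics/s6.png

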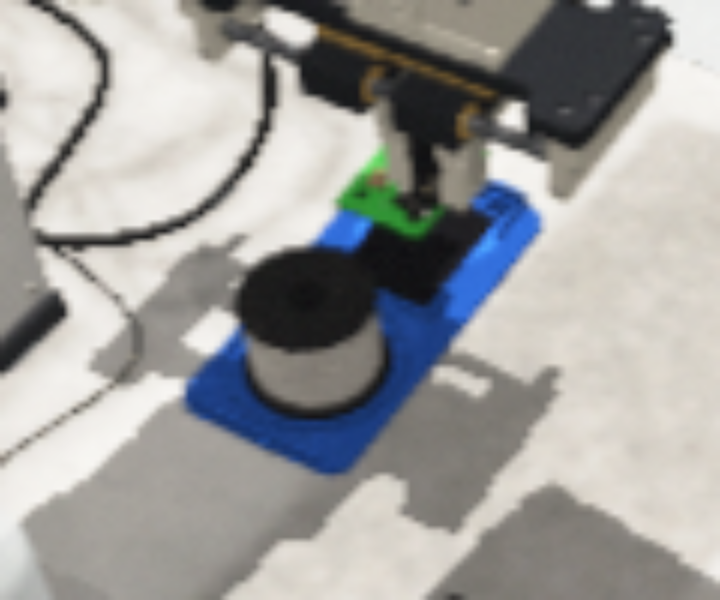

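The reel is upright in its nest. The green board hangs level, with its far corners at about (338,203) and (430,238) in the crop.

Run:
```python
from h import *
s=dict(np.load("pics/side0.npz"))
a,b=[ray(s,(160+u/6,100+v/6),.0455)*1000 for u,v in((338,203),(430,238))]
u=np.array([np.cos(np.radians(4)),np.sin(np.radians(4))]);print(a,b,np.linalg.norm(a-b),"centre",(a+b)/2-30*u)
```

```text
[ 526.76316712 -250.57121756] [ 521.99568779 -204.03828361] 46.776519767821476 centre [ 494.45250595 -229.3974448 ]
```

Run:
```python
from h import *
from plant import ctrl
s0=dict(np.load("pics/side0.npz"));g=cv2.cvtColor(s0["img"],cv2.COLOR_RGB2HSV)
dark=((g[...,2]<60)).astype(np.uint8)*255
for nm,roi in(("rect",(335,195,385,240)),("round",(305,225,358,275))):
    b=blob(s0,dark,roi,.004);b.pop("c");print(nm,b)
s=ctrl.snapshot("side");g=cv2.cvtColor(s["img"],cv2.COLOR_RGB2HSV)
gm=((g[...,0]>45)&(g[...,0]<75)&(g[...,1]>100)&(g[...,2]>50)).astype(np.uint8)*255
b=blob(s,gm,(320,195,385,235),.0455);w=plane(s,b["c"].astype(float),.0455)*1000
t=np.radians(4);u=np.array([np.cos(t),np.sin(t)]);n=np.array([-np.sin(t),np.cos(t)]);d=w-[497.4,-236.1]
print("u",(d@u).min(),(d@u).max(),"n",(d@n).min(),(d@n).max(),"half 30 / 22.5")
q=d[(d@u)<24];print("left edge n for u<24",np.sort(q@n)[:6])
```

```text
rect {'cen': [497.6, -234.2], 'rect': [497.9, -234.2, 58.9, 44.1, 3.7]}
round {'cen': [579.1, -229.0], 'rect': [579.4, -229.8, 60.0, 59.4, -2.3]}
u -7.936759107516673 30.59036861713679 n -19.759333575734228 24.456470384452306 half 30 / 22.5
left edge n for u<24 [-19.75933358 -19.45319178 -19.1457169  -18.83690022 -18.63773404
 -18.33182799]
```

Relative to the nest in the same camera, the board is within about 2 mm. I'll lower it.

Scaled: 3.55 cm is 0.0355, 2.3 cm is 0.023.

{"method": "send_rows", "body": {
  "plan": [
    [[0, 0.0005, 0.008, 0, 0, 0], [0, 0.0005, 0.016, 0, 0, 0], [0, 0.0005, 0.023, 0, 0, 0], [0, 0.0005, 0.028, 0, 0, 0], [0, 0.0005, 0.032, 0, 0, 0], [0, 0.0005, 0.034, 0, 0, 0], [0, 0.0005, 0.035, 0, 0, 0], [0, 0.0005, 0.0355, 0, 0, 0]]
  ]
}}

```text
clock: 28.13
tool_pos: [0.497, -0.2204, 0.0144]
orientation: [180.0, 0.0, 4.0]
force: [-0.4, -0.3, -0.2]
opening: 0.0074
gripper_force: 30.0
```

Scaled: 0.18 cm is 0.0018, 0.15 cm is 0.0015.

{"method": "send_rows", "body": {
  "plan": [
    [[0, 0, 0.0005, 0, 0, 0], [0, 0, 0.001, 0, 0, 0], [0, 0, 0.0015, 0, 0, 0], [0, 0, 0.0018, 0, 0, 0], [0, 0, 0.0018, 0, 0, 0], [0, 0, 0.0018, 0, 0, 0]]
  ]
}}

```text
clock: 28.63
tool_pos: [0.4973, -0.2203, 0.0131]
orientation: [180.0, -0.0, 4.0]
force: [-1.1, 0.8, 3.8]
opening: 0.0074
gripper_force: 30.0
```

Touching down; I'll release, rise, and swing back out of the top camera's view.

{"method": "send_rows", "body": {
  "plan": [
    [[0, 0, 0, 0, 0, 0], [0, 0, 0, 0, 0, 0], [0, 0, 0, 0, 0, 0], [0, 0, 0, 0, 0, 0], [0, 0, 0, 0, 0, 0]]
  ],
  "fingers": 0.28
}}

```text
clock: 29.05
tool_pos: [0.497, -0.2203, 0.0127]
orientation: [-180.0, 0.0, 4.0]
force: [-0.4, -0.1, -0.9]
opening: 0.024
gripper_force: 0.0
```

Scaled: -18 cm is -0.18, -16 cm is -0.16.

{"method": "send_rows", "body": {
  "plan": [
    [[0, 0, -0.007, 0, 0, 0], [0, 0, -0.03, 0, 0, 0], [0, 0, -0.06, 0, 0, 0], [0, 0, -0.095, 0, 0, 0], [0, 0, -0.13, 0, 0, 0], [0, 0, -0.16, 0, 0, 0], [0, 0, -0.18, 0, 0, 0], [0, 0, -0.18, 0, 0, 0]]
  ]
}}

```text
clock: 29.72
tool_pos: [0.4995, -0.221, 0.1986]
orientation: [179.9, -0.5, 4.1]
force: [0.4, -0.5, 0.5]
opening: 0.0248
gripper_force: 0.0
```

Scaled: -28 cm is -0.28, -24.5 cm is -0.245.

{"method": "send_rows", "body": {
  "plan": [
    [[0, -0.035, 0, 0, 0, 0], [0, -0.07, 0, 0, 0, 0], [0, -0.105, 0, 0, 0, 0], [0, -0.14, 0, 0, 0, 0], [0, -0.175, 0, 0, 0, 0], [0, -0.21, 0, 0, 0, 0], [0, -0.245, 0, 0, 0, 0], [0, -0.28, 0, 0, 0, 0]]
  ]
}}

```text
clock: 30.38
tool_pos: [0.4768, 0.0605, 0.193]
orientation: [-180.0, -0.0, 4.0]
force: [0.8, -0.5, -0.5]
opening: 0.0243
gripper_force: 0.0
```

Scaled: -28 cm is -0.28, -24.5 cm is -0.245.

{"method": "send_rows", "body": {
  "plan": [
    [[-0.015, -0.035, 0, 0, 0, 0], [-0.03, -0.07, 0, 0, 0, 0], [-0.045, -0.105, 0, 0, 0, 0], [-0.06, -0.14, 0, 0, 0, 0], [-0.075, -0.175, 0, 0, 0, 0], [-0.09, -0.21, 0, 0, 0, 0], [-0.105, -0.245, 0, 0, 0, 0], [-0.12, -0.28, 0, 0, 0, 0]]
  ]
}}

```text
clock: 31.05
tool_pos: [0.3368, 0.3312, 0.1931]
orientation: [-180.0, -0.0, 4.0]
force: [1.5, 0.0, -0.0]
opening: 0.0249
gripper_force: 0.0
```

Scaled: -24 cm is -0.24, -21 cm is -0.21.

{"method": "send_rows", "body": {
  "plan": [
    [[-0.01, -0.035, 0, 0, 0, 0], [-0.02, -0.07, 0, 0, 0, 0], [-0.03, -0.105, 0, 0, 0, 0], [-0.04, -0.14, 0, 0, 0, 0], [-0.05, -0.175, 0, 0, 0, 0], [-0.05, -0.21, 0, 0, 0, 0], [-0.05, -0.24, 0, 0, 0, 0], [-0.05, -0.24, 0, 0, 0, 0]]
  ]
}}

```text
clock: 31.72
tool_pos: [0.2707, 0.5703, 0.1916]
orientation: [180.0, -0.0, 4.1]
force: [0.1, 0.6, -0.5]
opening: 0.0244
gripper_force: 0.0
```

Run:
```python
from h import *
from plant import ctrl
s=ctrl.snapshot("top");im=s["img"];o=ctrl.get_obs();print(o["tool_pos"])
np.savez("pics/topf.npz",**s)
cv2.imwrite("pics/topf.png",cv2.resize(im[80:320,110:400,::-1],(725,600)))
H,S,V=cv2.split(cv2.cvtColor(im,cv2.COLOR_RGB2HSV))
green=((H>45)&(H<75)&(S>110)).astype(np.uint8)*255;dark=(V<60).astype(np.uint8)*255;blue=((H>100)&(H<130)&(S>120)).astype(np.uint8)*255
for n,m,r,z in[("green",green,(510,350,575,425),.008),("jar",green,(200,405,275,480),.054),("blueb",blue,(195,325,265,415),.008),("stick",dark,(415,240,440,275),.009)]:
    b=blob(s,m,r,z);b.pop("c");print(n,b)
```

```text
[0.2708361  0.5677777  0.19143444]
green {'cen': [496.9, -236.2], 'rect': [496.8, -236.2, 59.6, 45.1, 4.1]}
jar {'cen': [439.8, 138.5], 'rect': [439.6, 138.4, 59.1, 58.7, 89.6]}
blueb {'cen': [540.0, 144.5], 'rect': [533.6, 144.5, 81.7, 56.2, 5.8]}
stick {'cen': [667.9, -98.7], 'rect': [667.9, -98.7, 33.8, 11.8, -1.8]}
```

View pics/topf.png

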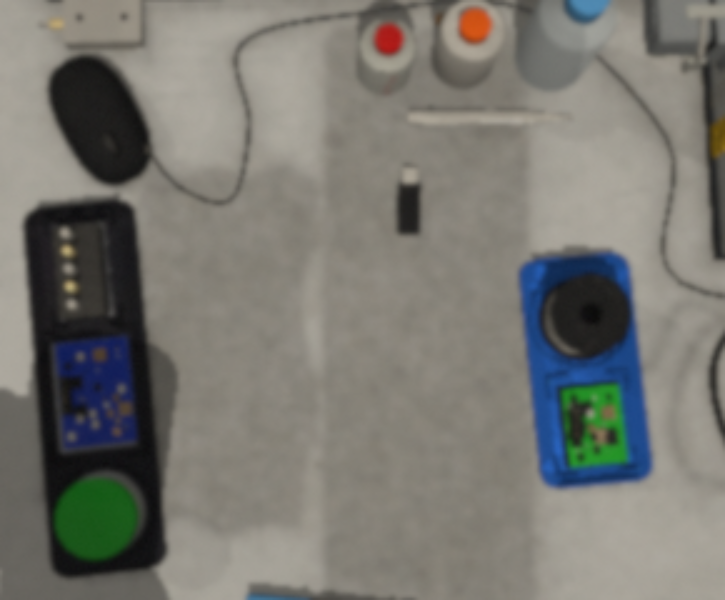

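All five things lie in their nests. In the crop, the block is at (78,270), the blue board at (95,395), the jar at (97,517), the reel at (587,315) and the green board at (592,425). The stick, bottle and tweezers have not moved.

```bash
python3 -c "
from plant import ctrl
print(ctrl.close_job())"
```

```text
the job is handed in; nothing more can be done
None
```

Both kits are made up and the job is handed in at about 32 s of the 104 s; the last picture showed all five things in their nests and the stick, bottle and tweezers unmoved, but the hand-in returned no verdict.

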